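Refit a rinse-tap strainer cover and set its valve two turns open

ROBOT

A 6-joint arm with a two-finger parallel gripper is mounted at the origin on the work surface. World frame = base frame: x ahead of the robot, y to its left, z up, the work surface at z = 0. Lengths are in m, angles in rad, forces in N, time in s.
With the tool pointing down it reaches from about 0.35 to 0.775 m from the base axis. Payload 7.3 kg.
Tool frame: the origin (TCP) lies on the centre line of the jaws, within the pads' length; the fingertips stand ahead of it and the grasp point (between the pads) lies 11 mm behind it (robot.nose_length is the z of the fingertips in the tool frame, in m); z points along the fingers, y is the line along which they close (so a half turn about z gives the same grasp; the last joint's range is limited). The gripper opens to 92 mm and grips with 3 to 60 N. Pads are 19 mm wide; open, the fingers measure 130 mm over their backs; the gripper's body (75 mm by 190 mm) begins 47 mm behind the grasp point.
Start: joints at [1.051, 0.342, 1.524, -0, 1.275, -0.146], TCP at [0.192, 0.489, 0.235] pointing down, gripper open.
Joint ranges: [-2.53, 2.53], [-0.77, 2.02], [0.04, 2.7], [-1, 4.14], [0.28, 2.66], [-3.11, 3.11]. Speed limits (rad/s): [2.57, 2.57, 3.14, 3.14, 3.14, 3.14].

INTERFACE

Orientations are given as [roll, pitch, yaw] about the fixed x, y, z axes, in that order (R = Rz(yaw) Ry(pitch) Rx(roll)).
In Python, from cell import robot, cams gives the robot as it stands. The module is installed in compiled form; this text tells all that it offers.
- The arm moves only by the tool carry_out, never from a script. Its argument "deltas" is a list of rows, each a list of 7 numbers: the shift along the tool's x, y, z in cm, then the turn, a rotation vector about the tool's x, y, z in rad, then the opening, from 0 (shut) to 1 (fully open). A call has exactly 8 rows; each row shifts and turns the commanded pose from where the row before left it, along the tool's axes as they then stand; what a row does not reach is not made up. A row lasts 1/12 s, in which the tool goes at most 41.7 mm and 7.16 degrees, less where a joint would pass 70% of its speed; a pose out of reach is approached as far as the arm can. A call is refused whole if a number of a shift passes 4.17 or a number of a turn 0.125, either way. A call with a gripper value outside its range is refused whole. The fingers move at their own pace and stop on an object; "force" is the grip in N (left out, the last holds). Time passes only in rows, so rows that do not move let the fingers close, or fill a call up. It gives the time, the measured TCP pose, the force, the opening and the grip force at its end, in the units of the state.
- robot.observe(): the state, without advancing time (a new reading comes with each control period).
- cams.read_camera(name): name is "scene" or "top" or "wrist"; returns a dict with "image" (480x640x3 uint8, blue, green, red), "depth" (480x640 float32, m along the optical axis (not along the pixel's ray), 0 where there is no reading), "fx", "fy", "cx", "cy" (pixels), "world_to_cam" (4x4, takes a point from world to camera coordinates). Camera axes: x right, y up, looking along -z (the intrinsics and any distortion apply to the point x, -y, -z); pixel columns grow to the right and rows downward; lengths in m; the calibration is good to about 2 mm. A picture is of the moment at which its call begins.
- robot.hand_in(): hands the job in; it is judged then, once.
The state is a dict: "time": time; "qpos": joint angles; "qvel": joint speeds; "joint_efforts": joint torques, N m; "tool_pos": TCP position; "tool_rot": TCP orientation; "contact_force": force on the tool from outside, world axes, zero at the start; "torque": the same for the moment, N m; "opening": finger opening in m; "grip_force": force on a finger pad.
Only numpy, scipy, OpenCV 4.12 (cv2) and the standard library are available. Lean on these libraries where they do the work, as an engineer would, in place of code of your own. Each camera call takes 0.05 s, during which the arm holds its last target. There are 200 camera calls.

TASK

The strainer of the rinse tap has just been cleaned: lower the loose metal cover plate over the two pins on the white strainer block until it lies flush, and let go of it. Then take the upright handle of the valve wheel, turn the wheel clockwise (seen from above) until it is closed against its stop, and from there back it off exactly two full turns. Finish still gripping that handle so that the wheel stays there, and leave the toiletries around it where they are.

Things in the scene. Friction and masses are not known exactly. Their poses are not given: they have to be found in the camera images.
- cover_grip (a point): Loose flat aluminium cover plate, about 0.12 kg: 86 mm (its x) by 56 mm (y), 6 mm thick, two 11.5 mm through holes on its x axis, 31 mm either side of the middle. From its middle rises a grip tab 36 mm long (x), 12 mm thick (y), its top 40 mm above the underside. This point is in the tab, 28 mm above the underside; z up. A half turn makes no difference.
- seat (a point): Seat for the cover: point on the flat top of the fixed white block (100 mm x by 230 mm y, 50 mm high), half-way between the two pins, on a dark painted-on strainer disc. Pins: 8 mm thick, 16 mm tall, top 5 mm tapered to 3 mm, 31 mm either side of this point along its x. z up. The wheel's axis is 150 mm away along -y. Cover seated: its grip point is 28 mm above here.
- wheel_axis (a point): Point on the vertical axis of the valve wheel, 113 mm above the work surface, level with the middle of the upright handle; empty air. Its x and y axes are those of the fixed block and do not turn with the wheel. The steel wheel has a rim 102 mm over all, rim top 87 mm and hub top 90 mm above the work surface. It does not rise or sink as it turns.
- valve_wheel (a joint): Turn of the wheel in rad. 0 = closed, at its hard stop; grows anticlockwise seen from above as it opens, 6.283 a turn, to 28. Starts between half and one and a half turns open. At 0 the handle lies from the axis along the x axis of point wheel_axis; at q it is turned anticlockwise by q from there. Friction about 2 N at the handle; stays where left.
- crank_handle: Upright round black handle on the wheel's rim, 45 mm from the wheel's axis: 18 mm in diameter, 48 mm tall, from 89 to 137 mm above the work surface. Spins freely about its own upright axis, so a gripper can carry it round in circles without turning itself. Origin at the centre of its lower end, 24 mm below its middle; its yaw means nothing.
- pump: Empty white plastic pump dispenser, 60 mm across, 160 mm tall, short spout. Origin at the centre of its underside. Leave alone.
- toothbrush: Ribbed green toothbrush lying flat, 190 mm long along its x axis, 14 mm wide, 21 mm high at the bristles. Origin on the surface under its middle. Leave alone.
- pillbox: Closed round blue plastic pill box, 70 mm across, 23 mm tall. Origin at the centre of its underside. Leave alone.
- pusher: Steel cuticle pusher lying flat, 125 mm long along its x axis, 9 mm wide, 6 mm high. Origin on the surface under its middle. Leave alone.
- tray: Small empty oval white ceramic tray, 108 mm (its x) by 74 mm, 15 mm high. Origin at the centre of its underside. Leave alone.
- tumbler: White ceramic tumbler, 72 mm across, 100 mm tall. Origin at the centre of its underside. Leave alone.
- cover: The same cover plate, origin at the centre of its underside, axes as point cover_grip.
Things that resemble listed ones, but are neither listed nor needed, are in the scene too. What is shaped like the cover but blue is not meant.

How it is judged:
By the outcome, as a careful person would: the job done as asked, in the order asked, and still so for the second after the job is handed in, while the arm keeps its last pose, push and grip.
It also fails if it takes over 72 s, if anything falls off the work surface, if the arm or the gripper's body presses on something with over 40 N, if the wrist force passes 120 N, or if a joint passes its speed limit or range.

## Working session

There is one attempt and no reset: what is moved stays moved. The work goes in short steps, Python scripts to look and compute and a tool call to move; the robot and the scene stay as the last step left them, time stands still between calls to the robot, and variables do not carry over. Pictures are saved under pics/ and viewed, at most 10 in all, crops included, and the job is handed in when it is done.

Besides the shell and the picture viewer there is one more tool, called after "Emit:" by a JSON object that holds its "fn" and its "kwargs", one argument or row to a line. carry_out: Moves the arm, as the interface text tells. Its arguments: {"type":"object","properties":{"deltas":{"type":"array","items":{"type":"array","items":{"type":"number"}}},"force":{"type":"number"}},"required":["deltas"]}

```bash
mkdir -p pics
cat > h.py <<'E'
import numpy as np, cv2
from cell import robot, cams
def snap(n,f):
    c=cams.read_camera(n); cv2.imwrite('pics/'+f+'.png',c['image']); np.savez('pics/'+f+'.npz',**c); return c
def load(f): return dict(np.load('pics/'+f+'.npz'))
def px(c,u,v,z=None):
    """world point of pixel: by depth, or on the plane of height z"""
    T=np.linalg.inv(c['world_to_cam']); r=np.array([(u-c['cx'])/c['fx'],-(v-c['cy'])/c['fy'],-1.])
    o=T[:3,3]; d=T[:3,:3]@r
    s=float(c['depth'][int(round(v)),int(round(u))]) if z is None else (z-o[2])/d[2]
    return o+s*d
E
python3 - <<'E'
from h import *
print(robot.observe(), robot.nose_length)
for n in('scene','top'):
    c=snap(n,n+'0'); print(n,c.keys(),c['fx'],c['fy'],c['cx'],c['cy'],np.linalg.inv(c['world_to_cam']).round(3))
E
```

```text
{'time': 0.0, 'qpos': array([ 1.05098263e+00,  3.42730063e-01,  1.52505147e+00, -3.99079789e-05,
        1.27540210e+00, -1.46009685e-01]), 'qvel': array([-0.00057876, -0.00081187, -0.00010483, -0.00305575, -0.00028879,
       -0.0011673 ]), 'joint_efforts': array([-1.27938718e-03, -4.31236768e+01, -2.44219011e+01,  7.16400566e-02,
        5.59217006e-02, -1.21401745e-04]), 'tool_pos': array([0.19149603, 0.48838494, 0.23402913]), 'tool_rot': array([-3.14001305e+00, -1.93719406e-04,  2.76780013e+00]), 'contact_force': array([0.39138578, 0.96203001, 0.37023716]), 'torque': array([-0.01670274, -0.01212791, -0.01945061]), 'grip_force': 0.0, 'opening': 0.09155518016869146} 0.008
scene dict_keys(['image', 'depth', 'fx', 'fy', 'cx', 'cy', 'world_to_cam']) 452.95167307934526 452.95167307934526 319.4551953672242 239.9090453269804 [[ 0.598 -0.56   0.573  1.186]
 [ 0.801  0.405 -0.441 -0.463]
 [ 0.015  0.723  0.691  0.834]
 [ 0.     0.     0.     1.   ]]
top dict_keys(['image', 'depth', 'fx', 'fy', 'cx', 'cy', 'world_to_cam']) 479.50071465779314 479.50071465779314 317.56475776358377 237.3298556620209 [[ 8.000e-03  9.870e-01 -1.620e-01  4.160e-01]
 [-1.000e+00  8.000e-03  0.000e+00 -3.200e-02]
 [ 1.000e-03  1.620e-01  9.870e-01  1.043e+00]
 [ 0.000e+00  0.000e+00  0.000e+00  1.000e+00]]
```

View pics/top0.png

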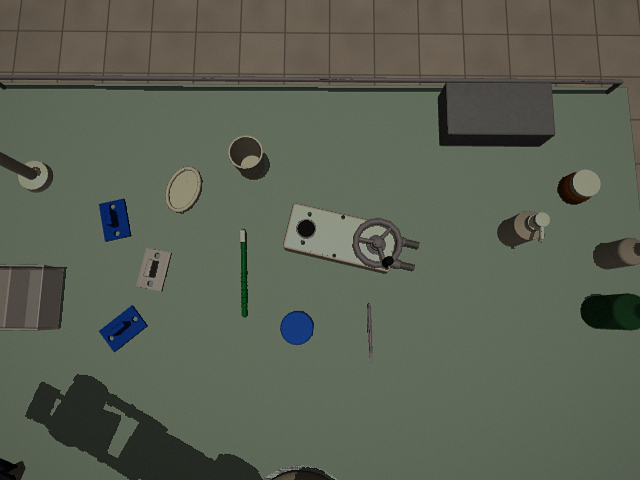

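View pics/scene0.png

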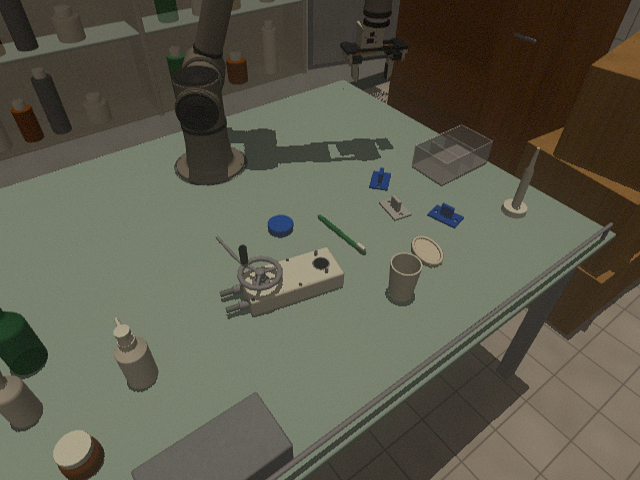

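The top view shows three cover-shaped plates: aluminium at (154,270), blue at (115,219) and blue at (123,328). The grey one fits the description. The seat disc is at (306,229), the wheel hub at (377,243) and the black handle at (388,262). I'll confirm in one crop.

Run:
```python
from h import *
c=load('top0');im=c['image']
a=cv2.resize(im[235:305,115:195],None,fx=5,fy=5,interpolation=cv2.INTER_CUBIC)   # 400x350
b=cv2.resize(im[195:285,275:425],None,fx=5,fy=5,interpolation=cv2.INTER_CUBIC)[:, :]
b=cv2.resize(im[195:285,275:425],(750,450),interpolation=cv2.INTER_CUBIC)
o=np.zeros((600,800,3),np.uint8); o[:450,:750]=b
cv2.imwrite('pics/crop0.png',np.clip(o[:450,:750]*1.4,0,255))
# plate outline by brightness
g=im[235:305,115:195].astype(int); hsv=cv2.cvtColor(im,cv2.COLOR_BGR2HSV)
m=np.zeros(im.shape[:2],np.uint8); m[240:300,130:180]=((hsv[240:300,130:180,1]<55)&(hsv[240:300,130:180,2]>120))*255
k=max(cv2.findContours(m,0,2)[0],key=cv2.contourArea); r=cv2.minAreaRect(k);print(r)
for p in cv2.boxPoints(r): print(p,px(c,*p,.006).round(4))
cv2.imwrite('pics/crop1.png',np.clip(a*1.4,0,255))
```

```text
((152.8529510498047, 269.0882263183594), (24.981168746948242, 40.018375396728516), 14.03624439239502)
[135.88237 285.47058] [0.4788 0.3588 0.006 ]
[145.58824 246.64705] [0.5635 0.3434 0.006 ]
[169.82353 252.70587] [0.5506 0.2898 0.006 ]
[160.11766 291.52942] [0.4663 0.3058 0.006 ][ WARN:0@0.549] global loadsave.cpp:1063 imwrite_ Unsupported depth image for selected encoder is fallbacked to CV_8U.
```

View pics/crop1.png

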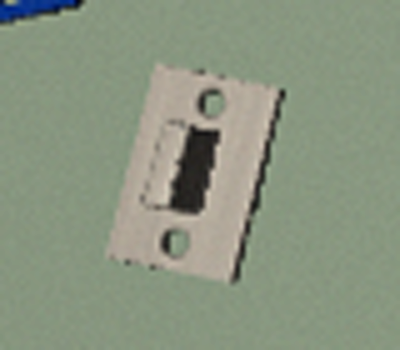

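View pics/crop0.png

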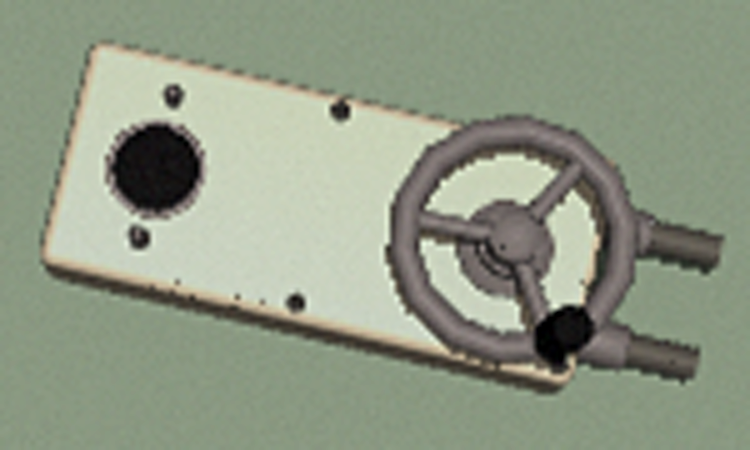

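Crop 1 shows a light aluminium plate with two holes at crop (211,101) and (176,241), so it is the right one. Crop 0 shows pins at (173,95) and (139,237), the disc at (155,168), the hub at (503,243) and the handle top at (570,325).

Run:
```python
from h import *
c=load('top0')
A=lambda x,y:(115+(x+.5)/5-.5,235+(y+.5)/5-.5)
B=lambda x,y:(275+(x+.5)/5-.5,195+(y+.5)/5-.5)
f=lambda n,p,z:(print(n,p,px(c,*p,z).round(4),px(c,*p).round(4)),px(c,*p,z))[1]
h1=f('hole+',A(211,101),.003);h2=f('hole-',A(176,241),.003)
p1=f('pin+',B(173,93),.066);p2=f('pin-',B(138,234),.066)
d=f('disc',B(155,168),.05);w=f('hub',B(505,240),.09);k=f('handle',B(571,326),.137)
w[2]=k[2]=0
an=lambda v:np.arctan2(v[1],v[0])
print('cover',(h1+h2)/2,an(h1-h2),np.hypot(*(h1-h2)[:2]))
print('pins',(p1+p2)/2,an(p1-p2),np.hypot(*(p1-p2)[:2]),'hubdir',an(d-w),np.hypot(*(d-w)[:2]))
print('handle',an(k-w)-an(p1-p2),np.hypot(*(k-w)[:2]))
for n,q in dict(blue1=(115,219),blue2=(123,328)).items(): f(n,q,.006)
```

```text
hole+ (156.8, 254.8) [0.5461 0.3189 0.003 ] [0.546  0.3187 0.0035]
hole- (149.8, 282.8) [0.485  0.3302 0.003 ] [0.4851 0.3306 0.0018]
pin+ (309.2, 213.2) [ 0.628 -0.014  0.066] [ 0.6276 -0.0141  0.0679]
pin- (302.2, 241.4) [ 5.685e-01 -2.000e-04  6.600e-02] [ 5.689e-01 -1.000e-04  6.310e-02]
disc (305.6, 228.2) [ 0.5991 -0.0065  0.05  ] [ 0.599  -0.0065  0.0508]
hub (375.6, 242.6) [ 0.5635 -0.1486  0.09  ] [ 0.5639 -0.1489  0.0874]
handle (388.8, 259.8) [ 0.5234 -0.1675  0.137 ] [ 0.5236 -0.1678  0.1352]
cover [0.51555572 0.32454009 0.003     ] -0.18336834809907174 0.06214407791178079
pins [ 0.59824151 -0.00713786  0.066     ] -0.22770667217653032 0.06110036824398927 hubdir 1.3249983888596222 0.14649559359891415
handle -2.472878858168757 0.04436066599750244
blue1 (115, 219) [0.6244 0.4149 0.006 ] [0.6228 0.4113 0.0143]
blue2 (123, 328) [0.3886 0.3799 0.006 ] [0.3892 0.3704 0.0299]
```

Emit:
{"fn": "carry_out", "kwargs": {
  "deltas": [
    [-2,-0.2,0,0,0,0,0.4],
    [-3,-0.3,0,0,0,0,0.4],
    [-3,-0.3,0,0,0,0,0.4],
    [-3,-0.3,0.5,0,0,0,0.4],
    [-3,-0.3,1,0,0,0,0.4],
    [-3,-0.3,1,0,0,0,0.4],
    [-3,-0.3,1,0,0,0,0.4],
    [-3,-0.3,1,0,0,0,0.4]
  ]
}}

```text
time: 0.77
tool_pos: [0.3984, 0.3824, 0.1889]
tool_rot: [-3.141, -0.0, 2.768]
contact_force: [0.2, 0.6, 0.2]
opening: 0.0429
grip_force: 0.0
```

Emit:
{"fn": "carry_out", "kwargs": {
  "deltas": [
    [-3,-0.3,1,0,0,0,0.4],
    [-3,-0.3,1,0,0,0,0.4],
    [-3,-0.3,1,0,0,0,0.4],
    [-2.5,-0.2,1,0,0,0,0.4],
    [-1.65,-0.3,1,0,0,-0.095,0.4],
    [0,0,0,0,0,-0.095,0.4],
    [0,0,0,0,0,0,0.4],
    [0,0,0,0,0,0,0.4]
  ]
}}

```text
time: 1.43
tool_pos: [0.5145, 0.3222, 0.1393]
tool_rot: [-3.141, -0.001, 2.955]
contact_force: [-1.0, 0.0, -0.6]
opening: 0.0365
grip_force: 0.0
```

```bash
cat >> h.py <<'E'
def delta(p,yaw=None,s=None):
    """tool-frame shift (cm) from present TCP to p, and turn about tool z to reach yaw (mod pi)"""
    s=s or robot.observe(); ps=s['tool_rot'][2]; a=np.array(p)-s['tool_pos']
    t=[a[0]*np.cos(ps)+a[1]*np.sin(ps),a[0]*np.sin(ps)-a[1]*np.cos(ps),-a[2]]
    w=0 if yaw is None else -((yaw-ps+np.pi/2)%np.pi-np.pi/2)
    print('TCP',s['tool_pos'].round(4),s['tool_rot'].round(4),'t',round(s['time'],2),'F',s['contact_force'].round(1),'open',round(s['opening'],4),s['grip_force'])
    print('shift cm',(np.array(t)*100).round(2),'turn z',round(w,4))
E
python3 - <<'E'
from h import *
c=snap('wrist','w1'); delta([.5155,.3245,.017],-.183)
for n in [(.5461,.3189,.003),(.485,.3302,.003),(.5155,.3245,.04)]:
    q=c['world_to_cam']@np.array([*n,1]); print(n,c['cx']+c['fx']*q[0]/-q[2],c['cy']-c['fy']*q[1]/-q[2])
E
```

```text
TCP [0.5144 0.3226 0.1397] [ 3.1415e+00 -3.0000e-04  2.9551e+00] t 1.48 F [-0.3  0.1 -0. ] open 0.0366 0.0
shift cm [-0.08  0.21 12.27] turn z -0.0034
(0.5461, 0.3189, 0.003) 318.57631692086284 275.1302185607776
(0.485, 0.3302, 0.003) 318.36909625490404 194.79828574169005
(0.5155, 0.3245, 0.04) 318.8884351020056 248.7258583963335
```

View pics/w1.png

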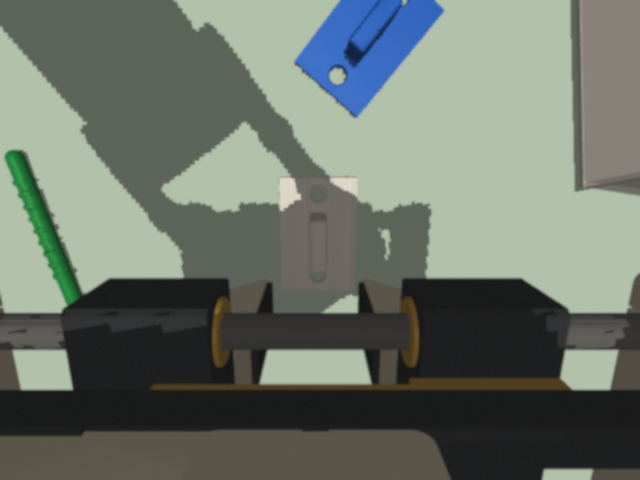

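The wrist view shows the plate holes at (318,194) and (318,275), exactly where predicted. I'll descend and grip.

Emit:
{"fn": "carry_out", "kwargs": {
  "deltas": [
    [-0.1,0.2,2,0,0,0,0.4],
    [0,0,3,0,0,0,0.4],
    [0,0,3,0,0,0,0.4],
    [0,0,2.2,0,0,0,0.4],
    [0,0,1.2,0,0,0,0.4],
    [0,0,0.8,0,0,0,0.4],
    [0,0,0,0,0,0,0.4],
    [0,0,0,0,0,0,0.1]
  ],
  "force": 25
}}

```text
time: 2.15
tool_pos: [0.5165, 0.3247, 0.0187]
tool_rot: [3.141, 0.001, 2.958]
contact_force: [0.5, 0.7, 0.5]
opening: 0.0333
grip_force: 0.0
```

Emit:
{"fn": "carry_out", "kwargs": {
  "deltas": [
    [0,0,0,0,0,0,0],
    [0,0,0,0,0,0,0],
    [0,0,0,0,0,0,0],
    [0,0,0,0,0,0,0],
    [0,0,-0.5,0,0,0,0],
    [0,0,-2,0,0,0,0],
    [0,0,-3,0,0,0,0],
    [0,0,-3,0,0,0,0]
  ]
}}

```text
time: 2.82
tool_pos: [0.5153, 0.3237, 0.103]
tool_rot: [-3.14, -0.002, 2.958]
contact_force: [0.5, 0.5, -1.4]
opening: 0.0121
grip_force: 25.0
```

Run:
```python
from h import *
delta([.5985,-.0068,.125],-.233)
```

```text
TCP [0.5153 0.3237 0.103 ] [-3.1401e+00 -2.3000e-03  2.9576e+00] t 2.82 F [ 0.5  0.5 -1.4] open 0.0121 24.999534487724304
shift cm [-14.23 -30.97  -2.2 ] turn z 0.049
```

Emit:
{"fn": "carry_out", "kwargs": {
  "deltas": [
    [-0.7,-1.5,-1,0,0,0,0],
    [-1.1,-2.4,-1,0,0,0,0],
    [-1.1,-2.4,-0.2,0,0,0,0],
    [-1.1,-2.4,0,0,0,0,0],
    [-1.1,-2.4,0,0,0,0,0],
    [-1.1,-2.4,0,0,0,0,0],
    [-1.1,-2.4,0,0,0,0,0],
    [-1.1,-2.4,0,0,0,0,0]
  ]
}}

```text
time: 3.48
tool_pos: [0.5652, 0.1275, 0.125]
tool_rot: [3.142, -0.0, 2.958]
contact_force: [0.2, 0.5, -1.2]
opening: 0.0117
grip_force: 25.0
```

Emit:
{"fn": "carry_out", "kwargs": {
  "deltas": [
    [-1.1,-2.4,0,0,0,0,0],
    [-1.1,-2.4,0,0,0,0,0],
    [-1.1,-2.4,0,0,0,0,0],
    [-1.1,-2.4,0,0,0,0,0],
    [-1.1,-2.1,0,0,0,0.049,0],
    [-0.2,-0.6,0,0,0,0,0],
    [0,0,0,0,0,0,0],
    [0,0,0,0,0,0,0]
  ]
}}

```text
time: 4.15
tool_pos: [0.598, -0.0021, 0.1247]
tool_rot: [3.141, -0.001, 2.909]
contact_force: [0.3, 0.5, -0.9]
opening: 0.0121
grip_force: 25.0
```

Run:
```python
from h import *
c=snap('wrist','w2'); delta([.5985,-.0068,.085],-.233)
print(c['world_to_cam'].round(3))
for n in [(.5985,-.007,.05),(.628,-.014,.066),(.5685,0,.066)]:
    q=c['world_to_cam']@np.array([*n,1]); print(n,c['cx']+c['fx']*q[0]/-q[2],c['cy']-c['fy']*q[1]/-q[2])
c=snap('scene','s2'); cv2.imwrite('pics/s2c.png',np.clip(cv2.resize(c['image'][200:330,200:370],None,fx=4,fy=4,interpolation=2)[:]*1.3,0,255).astype('u1'))
```

```text
TCP [ 0.598  -0.0015  0.1247] [ 3.1411e+00 -8.0000e-04  2.9097e+00] t 4.2 F [ 0.5  0.4 -0.9] open 0.0122 24.999747276306152
shift cm [-0.17 -0.5   3.97] turn z 0.0012
[[ 0.231  0.973  0.001 -0.136]
 [-0.942  0.224 -0.249  0.568]
 [-0.242  0.056  0.969 -0.138]
 [ 0.     0.     0.     1.   ]]
(0.5985, -0.007, 0.05) 307.45121021569855 261.03105200401586
(0.628, -0.014, 0.066) 307.2451039196199 318.98000548192147
(0.5685, 0, 0.066) 306.42544653652794 215.20285549210413
```

View pics/w2.png

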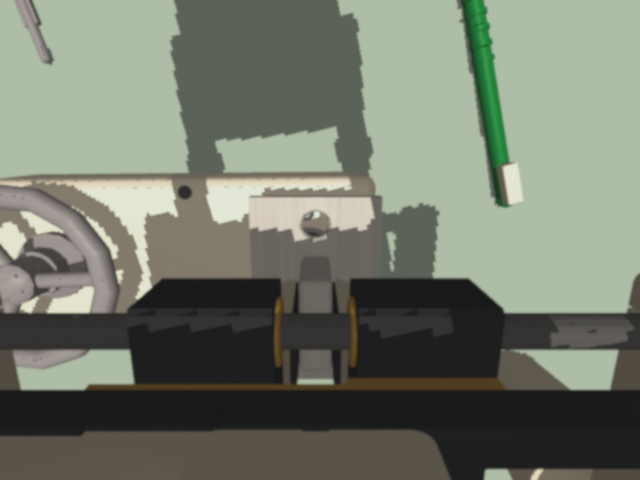

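The wrist view shows the plate hole at (316,222), with something of the pin visible inside it. I'll move to the nominal spot just above the pins and look through the holes.

Emit:
{"fn": "carry_out", "kwargs": {
  "deltas": [
    [-0.1,-0.3,0.5,0,0,0,0],
    [-0.07,-0.2,1,0,0,0,0],
    [0,0,1,0,0,0,0],
    [0,0,0.5,0,0,0,0],
    [0,0,0.2,0,0,0,0],
    [0,0,0,0,0,0,0],
    [0,0,0,0,0,0,0],
    [0,0,0,0,0,0,0]
  ]
}}

```text
time: 4.92
tool_pos: [0.5993, -0.0078, 0.0931]
tool_rot: [3.141, 0.001, 2.909]
contact_force: [0.8, -0.4, -1.7]
opening: 0.012
grip_force: 25.0
```

Run:
```python
from h import *
c=snap('wrist','w3'); delta([.5985,-.0068,.067],-.233)
a=cv2.resize(c['image'][150:290,200:400],None,fx=3,fy=3,interpolation=2)
s=snap('scene','s3'); b=cv2.resize(s['image'][220:310,270:370],(600,540),interpolation=2)
t=snap('top','t3')
cv2.imwrite('pics/w3c.png',np.clip(a*1.3,0,255).astype('u1')); 
q=np.array([.5985,-.007,.05,1]);q=s['world_to_cam']@q;print(s['cx']+s['fx']*q[0]/-q[2],s['cy']-s['fy']*q[1]/-q[2])
```

```text
TCP [ 0.5993 -0.0078  0.0931] [3.1414e+00 9.0000e-04 2.9088e+00] t 4.97 F [ 0.4  0.6 -1.6] open 0.0117 24.999502301216125
shift cm [0.1  0.08 2.61] turn z 0.0002
320.4471201740366 262.09292904018054
```

View pics/w3c.png

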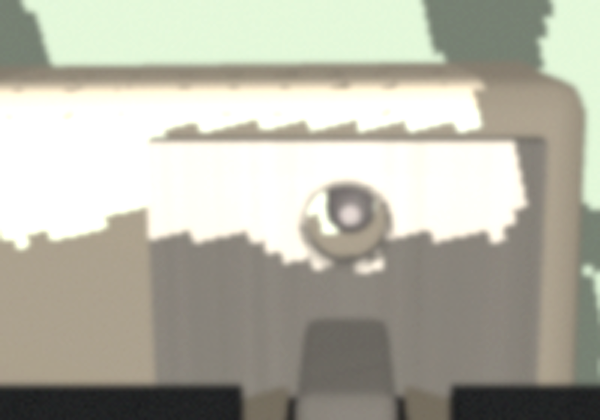

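The hole centre is at crop (346,221) and the pin tip inside it at (349,213).

Run:
```python
from h import *
c=load('w3'); U=lambda x,y:(200+(x+.5)/3-.5,150+(y+.5)/3-.5)
h=px(c,*U(346,221),.082); p=px(c,*U(349,213),.066)
print('hole',h,'pin',p,'depth pin',px(c,*U(349,213)),'plate',px(c,*U(230,180)))
d=p-h; ps=2.909; print('tool shift mm',1e3*(d[0]*np.cos(ps)+d[1]*np.sin(ps)),1e3*(d[0]*np.sin(ps)-d[1]*np.cos(ps)))
# block end edge: yaw of block vs plate from the wrist image, at top z=.05 / .082
for n,a,b,z in(('plate end',(150,140),(545,140),.082),('plate side',(545,140),(541,380),.082),('block side',(580,130),(573,380),.05)):
    v=px(c,*U(*b),z)-px(c,*U(*a),z); print(n,np.arctan2(v[1],v[0]))
```

```text
hole [ 5.65882432e-01 -1.68528032e-05  8.20000000e-02] pin [ 5.67921419e-01 -1.20350728e-05  6.60000000e-02] depth pin [5.67689756e-01 3.86877178e-05 6.72140733e-02] plate [ 0.55675755 -0.01463313  0.08008503]
tool shift mm -1.9829710795311968 0.4746768855383893
plate end 1.3372646921182256
plate side -0.20761319021548513
block side -0.2115237932905709
```

Run:
```python
from h import *
c=load('w3'); U=lambda x,y:(200+(x+.5)/3-.5,150+(y+.5)/3-.5)
print(np.linalg.inv(c['world_to_cam'])[:3,3])
for zh in(.0804,.082):
    d=px(c,*U(349,213),.066)-px(c,*U(346,221),zh); ps=2.909; print(zh,'tool shift mm',1e3*(d[0]*np.cos(ps)+d[1]*np.sin(ps)),1e3*(d[0]*np.sin(ps)-d[1]*np.cos(ps)))
```

```text
[0.53401448 0.00741192 0.24369572]
0.0804 tool shift mm -1.6591811230683702 0.47352043708500363
0.082 tool shift mm -1.9829710795311968 0.4746768855383893
```

Emit:
{"fn": "carry_out", "kwargs": {
  "deltas": [
    [-0.17,0.05,0,0,0,0,0],
    [0,0,0.4,0,0,0,0],
    [0,0,0.3,0,0,0,0],
    [0,0,0.2,0,0,0,0],
    [0,0,0.2,0,0,0,0],
    [0,0,0.1,0,0,0,0],
    [0,0,0,0,0,0,0],
    [0,0,0,0,0,0,0]
  ]
}}

```text
time: 5.73
tool_pos: [0.6007, -0.0077, 0.0806]
tool_rot: [3.141, -0.0, 2.909]
contact_force: [-0.7, 0.4, -0.8]
opening: 0.0118
grip_force: 25.0
```

Emit:
{"fn": "carry_out", "kwargs": {
  "deltas": [
    [0,0,0.2,0,0,0,0],
    [0,0,0.2,0,0,0,0],
    [0,0,0.1,0,0,0,0],
    [0,0,0,0,0,0,0],
    [0,0,0,0,0,0,0],
    [0,0,0,0,0,0,0],
    [0,0,0,0,0,0,0],
    [0,0,0,0,0,0,0]
  ]
}}

```text
time: 6.4
tool_pos: [0.6008, -0.0077, 0.0758]
tool_rot: [3.141, 0.0, 2.909]
contact_force: [-0.2, 0.1, -1.8]
opening: 0.012
grip_force: 25.0
```

Emit:
{"fn": "carry_out", "kwargs": {
  "deltas": [
    [0,0,0.2,0,0,0,0],
    [0,0,0.2,0,0,0,0],
    [0,0,0.1,0,0,0,0],
    [0,0,0.1,0,0,0,0],
    [0,0,0.1,0,0,0,0],
    [0,0,0,0,0,0,0],
    [0,0,0,0,0,0,0],
    [0,0,0,0,0,0,0]
  ]
}}

```text
time: 7.07
tool_pos: [0.6008, -0.0077, 0.0688]
tool_rot: [3.141, 0.0, 2.909]
contact_force: [-0.2, -0.0, 0.5]
opening: 0.0119
grip_force: 25.0
```

Emit:
{"fn": "carry_out", "kwargs": {
  "deltas": [
    [0,0,0.05,0,0,0,0],
    [0,0,0.05,0,0,0,0],
    [0,0,0,0,0,0,0],
    [0,0,0,0,0,0,0.4],
    [0,0,0,0,0,0,0.4],
    [0,0,0,0,0,0,0.4],
    [0,0,0,0,0,0,0.4],
    [0,0,0,0,0,0,0.4]
  ]
}}

```text
time: 7.73
tool_pos: [0.6007, -0.0077, 0.0675]
tool_rot: [3.142, -0.0, 2.909]
contact_force: [0.4, -0.1, 0.1]
opening: 0.0358
grip_force: 0.0
```

Emit:
{"fn": "carry_out", "kwargs": {
  "deltas": [
    [0,0,-0.5,0,0,0,0.4],
    [0,0,-1.5,0,0,0,0.4],
    [0,0,-3,0,0,0,0.4],
    [0,0,-3,0,0,0,0.4],
    [0,0,-3,0,0,0,0.4],
    [0,0,-1,0,0,0,0.4],
    [0,0,0,0,0,0,0.4],
    [0,0,0,0,0,0,0.4]
  ]
}}

```text
time: 8.4
tool_pos: [0.6005, -0.0077, 0.1874]
tool_rot: [3.142, 0.0, 2.909]
contact_force: [0.2, -0.7, -0.3]
opening: 0.0365
grip_force: 0.0
```

Run:
```python
from h import *
s=snap('scene','s4');t=snap('top','t4');w=snap('wrist','w4');delta([.5234,-.1675,.2])
a=cv2.resize(s['image'][220:310,220:370],(800,480),interpolation=2)
cv2.imwrite('pics/s4c.png',np.clip(a*1.3,0,255).astype('u1'))
```

```text
TCP [ 0.5997 -0.0076  0.1856] [-3.1413 -0.0038  2.9088] t 8.55 F [-0.2 -0.3 -0.3] open 0.0368 0.0
shift cm [  3.74 -17.32  -1.44] turn z 0
```

View pics/s4c.png

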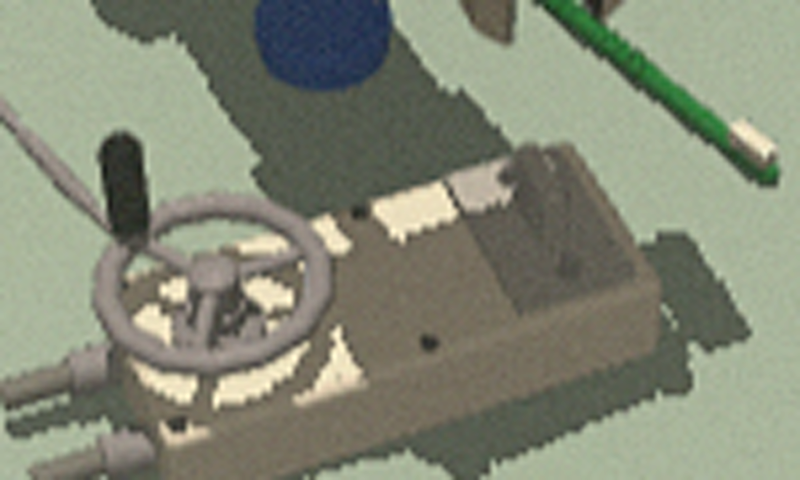

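View pics/w4.png

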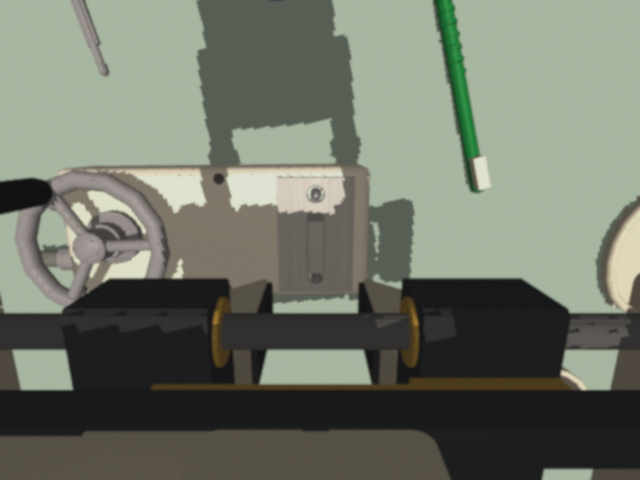

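The scene and wrist views show the cover lying flat on the block, with a pin visible in both holes ((316,193) and (316,278) in the wrist view). The hub is at (90,248).

Run:
```python
from h import *
w=load('w4')
for p in [(290,190),(345,195),(290,280),(345,285)]: print('plate',px(w,*p).round(4))
print('hub',px(w,90,248,.09),px(w,90,248)); t=load('t4'); print('hub top',px(t,375.6,242.6,.09),px(t,388.8,259.8))
# handle: dark points high above rim, from all cameras
for n in('t4','s4','w4'):
    c=load(n); ok=(c['image'].max(2)<60)
    v,u=np.nonzero(ok&(c['depth']>0)); P=np.array([px(c,a,b) for a,b in zip(u,v)])
    k=(np.hypot(P[:,0]-.523,P[:,1]+.167)<.03)&(P[:,2]>.095)&(P[:,2]<.14); P=P[k]
    if len(P): print(n,len(P),P.min(0).round(4),P.max(0).round(4),np.median(P,0).round(4))
```

```text
plate [ 0.5613 -0.0168  0.0578]
plate [0.5741 0.0205 0.056 ]
plate [ 0.627  -0.0336  0.0571]
plate [0.6411 0.006  0.0556]
hub [ 0.56461915 -0.15016135  0.09      ] [ 0.56468617 -0.15051948  0.08943987]
hub top [ 0.56349698 -0.1486041   0.09      ] [ 0.52357126 -0.16778142  0.13538508]
t4 92 [ 0.514  -0.1759  0.1021] [ 0.531  -0.1584  0.1394] [ 0.5212 -0.1651  0.1354]
s4 122 [ 0.5192 -0.1773  0.0953] [ 0.5348 -0.1616  0.1379] [ 0.53   -0.1707  0.1208]
w4 1326 [ 0.5144 -0.1648  0.0951] [ 0.5312 -0.1568  0.1336] [ 0.5234 -0.1594  0.1152]
```

The plate top is at about 56 mm, so the cover is flush. The handle is at (0.5235, -0.168), which gives q0 ≈ 3.8. Next I'll move over it.

Emit:
{"fn": "carry_out", "kwargs": {
  "deltas": [
    [0.3,-1.5,0,0,0,0,0.5],
    [0.5,-2.5,0,0,0,0,0.5],
    [0.6,-2.8,0,0,0,0,0.5],
    [0.6,-2.8,0,0,0,0,0.5],
    [0.6,-2.8,0,0,0,0,0.5],
    [0.6,-2.8,0,0,0,0,0.5],
    [0.5,-2.1,0,0,0,0,0.5],
    [0,0,0,0,0,0,0.5]
  ]
}}

```text
time: 9.22
tool_pos: [0.5223, -0.1713, 0.1866]
tool_rot: [-3.141, -0.003, 2.905]
contact_force: [0.7, -0.8, 0.5]
opening: 0.0461
grip_force: 0.0
```

Run:
```python
from h import *
delta([.5235,-.168,.105],-.233)
```

```text
TCP [ 0.5223 -0.1713  0.1866] [-3.1406e+00 -2.5000e-03  2.9049e+00] t 9.22 F [ 0.7 -0.8  0.5] open 0.0461 0.0
shift cm [-0.04  0.34  8.16] turn z -0.0037
```

Emit:
{"fn": "carry_out", "kwargs": {
  "deltas": [
    [0,0.3,1,0,0,0,0.5],
    [0,0,2,0,0,0,0.5],
    [0,0,2,0,0,0,0.5],
    [0,0,1.5,0,0,0,0.5],
    [0,0,1,0,0,0,0.5],
    [0,0,0.6,0,0,0,0.5],
    [0,0,0,0,0,0,0.5],
    [0,0,0,0,0,0,0.5]
  ]
}}

```text
time: 9.88
tool_pos: [0.5258, -0.1642, 0.1067]
tool_rot: [3.141, 0.0, 2.909]
contact_force: [0.8, 0.3, -0.1]
opening: 0.046
grip_force: 0.0
```

Emit:
{"fn": "carry_out", "kwargs": {
  "deltas": [
    [0,0,0,0,0,0,0],
    [0,0,0,0,0,0,0],
    [0,0,0,0,0,0,0],
    [0,0,0,0,0,0,0],
    [0,0,0,0,0,0,0],
    [0,0,0,0,0,0,0],
    [0,0,0,0,0,0,0],
    [0,0,0,0,0,0,0]
  ],
  "force": 20
}}

```text
time: 10.55
tool_pos: [0.5256, -0.165, 0.1072]
tool_rot: [-3.141, 0.001, 2.909]
contact_force: [-1.7, -2.7, 5.7]
opening: 0.0172
grip_force: 20.0
```

Run:
```python
from h import *
delta([.5235,-.168,.105],-.233)
```

```text
TCP [ 0.5256 -0.165   0.1072] [-3.1411e+00  7.0000e-04  2.9087e+00] t 10.55 F [-1.7 -2.7  5.7] open 0.0172 20.000614542514086
shift cm [ 0.13 -0.34  0.22] turn z 0.0001
```

```bash
cat >> h.py <<'E'
def arc(a,b,n=8,r=4.5):
    t=np.linspace(a,b,n+1); print(round(a,3),'->',round(b,3),np.c_[-r*np.diff(np.cos(t)),r*np.diff(np.sin(t))].round(2).tolist())
E
python3 - <<'E'
from h import *
arc(3.8,2.6);arc(2.6,1.4)
E
```

```text
3.8 -> 2.6 [[0.37, 0.56], [0.28, 0.61], [0.19, 0.65], [0.09, 0.67], [-0.01, 0.67], [-0.11, 0.67], [-0.21, 0.64], [-0.3, 0.6]]
2.6 -> 1.4 [[-0.39, 0.55], [-0.47, 0.49], [-0.54, 0.41], [-0.59, 0.33], [-0.63, 0.23], [-0.66, 0.14], [-0.67, 0.04], [-0.67, -0.06]]
```

Emit:
{"fn": "carry_out", "kwargs": {
  "deltas": [
    [0.37,0.56,0,0,0,0,0],
    [0.28,0.61,0,0,0,0,0],
    [0.19,0.65,0,0,0,0,0],
    [0.09,0.67,0,0,0,0,0],
    [-0.01,0.67,0,0,0,0,0],
    [-0.11,0.67,0,0,0,0,0],
    [-0.21,0.64,0,0,0,0,0],
    [-0.3,0.6,0,0,0,0,0]
  ]
}}

```text
time: 11.22
tool_pos: [0.5391, -0.1179, 0.1075]
tool_rot: [-3.137, 0.013, 2.909]
contact_force: [13.4, -20.2, -8.1]
opening: 0.0171
grip_force: 20.0
```

Emit:
{"fn": "carry_out", "kwargs": {
  "deltas": [
    [-0.39,0.55,0,0,0,0,0],
    [-0.47,0.49,0,0,0,0,0],
    [-0.54,0.41,0,0,0,0,0],
    [-0.59,0.33,0,0,0,0,0],
    [-0.63,0.23,0,0,0,0,0],
    [-0.66,0.14,0,0,0,0,0],
    [-0.67,0.04,0,0,0,0,0],
    [-0.67,-0.06,0,0,0,0,0]
  ]
}}

```text
time: 11.88
tool_pos: [0.5825, -0.1105, 0.1071]
tool_rot: [-3.132, -0.001, 2.909]
contact_force: [-13.5, -26.7, 8.2]
opening: 0.0174
grip_force: 20.0
```

Run:
```python
from h import *
delta([.5644,-.151,.105],-.233)
arc(1.4,.3);arc(.3,-.1)
```

```text
TCP [ 0.5825 -0.1105  0.1071] [-3.1316e+00 -1.3000e-03  2.9087e+00] t 11.88 F [-13.5 -26.7   8.2] open 0.0174 20.018126150662283
shift cm [ 0.83 -4.36  0.21] turn z 0.0001
1.4 -> 0.3 [[-0.6, -0.15], [-0.57, -0.23], [-0.54, -0.3], [-0.49, -0.38], [-0.44, -0.44], [-0.37, -0.49], [-0.3, -0.54], [-0.22, -0.58]]
0.3 -> -0.1 [[-0.06, -0.22], [-0.05, -0.22], [-0.04, -0.22], [-0.03, -0.22], [-0.02, -0.22], [-0.01, -0.22], [0.01, -0.22], [0.02, -0.22]]
```

Forces point radially inward at about 28 N, so my circle sits about 5 mm too far along +y. I'll correct that in the next arc.

Emit:
{"fn": "carry_out", "kwargs": {
  "deltas": [
    [-0.6,-0.4,0,0,0,0,0],
    [-0.57,-0.5,0,0,0,0,0],
    [-0.54,-0.3,0,0,0,0,0],
    [-0.49,-0.38,0,0,0,0,0],
    [-0.44,-0.44,0,0,0,0,0],
    [-0.37,-0.49,0,0,0,0,0],
    [0,0,0,0,0,0,0],
    [0,0,0,0,0,0,0]
  ]
}}

```text
time: 12.55
tool_pos: [0.6069, -0.1361, 0.1072]
tool_rot: [-3.141, -0.001, 2.909]
contact_force: [-5.1, -4.1, 8.0]
opening: 0.0178
grip_force: 20.0
```

```bash
cat >> h.py <<'E'
def rel(c=(.568,-.152),yaw=-.2325):
    s=robot.observe(); d=s['tool_pos'][:2]-c; F=s['contact_force'][:2]; th=np.arctan2(d[1],d[0])
    e=np.array([np.cos(th),np.sin(th)]); print('r',np.hypot(*d).round(4),'theta',round(th-yaw,3),'Frad',round(F@e,1),'Ftan ccw',round(F@[-e[1],e[0]],1),s['contact_force'].round(1),s['tool_pos'].round(4),'t',round(s['time'],2))
E
python3 - <<'E'
from h import *
rel(); rel((.5644,-.151))
from scipy.optimize import least_squares as L
P=np.array([[.5256,-.165],[.5391,-.1179],[.5825,-.1105],robot.observe()['tool_pos'][:2]])
print(L(lambda v:np.hypot(*(P-v[:2]).T)-.045,[.565,-.15]).x, L(lambda v:np.hypot(*(P-v[:2]).T)-v[2],[.565,-.15,.045]).x)
E
```

```text
r 0.042 theta 0.621 Frad -6.2 Ftan ccw -1.9 [-5.1 -4.1  8. ] [ 0.6069 -0.1361  0.1072] t 12.55
r 0.045 theta 0.57 Frad -6.1 Ftan ccw -2.2 [-5.1 -4.1  8. ] [ 0.6069 -0.1361  0.1072] t 12.55
[ 0.56722583 -0.15308064] [ 0.56653513 -0.15093357  0.04317648]
```

Run:
```python
from h import *
arc(.6,0,6)
```

```text
0.6 -> 0 [[-0.24, -0.38], [-0.2, -0.41], [-0.15, -0.42], [-0.11, -0.44], [-0.07, -0.44], [-0.02, -0.45]]
```

Emit:
{"fn": "carry_out", "kwargs": {
  "deltas": [
    [-0.2,-0.38,0,0,0,0,0],
    [-0.15,-0.41,0,0,0,0,0],
    [-0.15,-0.42,0,0,0,0,0],
    [-0.1,-0.44,0,0,0,0,0],
    [-0.05,-0.44,0,0,0,0,0],
    [0,-0.3,0,0,0,0,0],
    [0,0,0,0,0,0,0],
    [0,0,0,0,0,0,0]
  ]
}}

```text
time: 13.22
tool_pos: [0.6093, -0.1602, 0.1073]
tool_rot: [3.141, 0.002, 2.909]
contact_force: [2.7, 0.3, 5.8]
opening: 0.0177
grip_force: 20.0
```

Run:
```python
from h import *
rel((.5655,-.151))
```

```text
r 0.0447 theta 0.026 Frad 2.6 Ftan ccw 0.8 [2.7 0.3 5.8] [ 0.6093 -0.1602  0.1073] t 13.22
```

Emit:
{"fn": "carry_out", "kwargs": {
  "deltas": [
    [0,-0.2,0,0,0,0,0],
    [0,-0.2,0,0,0,0,0],
    [0,0,0,0,0,0,0],
    [0,0,0,0,0,0,0],
    [0,0,0,0,0,0,0],
    [0,0,0,0,0,0,0],
    [0,0,0,0,0,0,0],
    [0,0,0,0,0,0,0]
  ]
}}

```text
time: 13.88
tool_pos: [0.6087, -0.163, 0.1074]
tool_rot: [3.14, 0.003, 2.909]
contact_force: [3.7, 3.6, 5.0]
opening: 0.0176
grip_force: 20.0
```

Run:
```python
from h import *
rel((.5655,-.151))
```

```text
r 0.0449 theta -0.038 Frad 2.6 Ftan ccw 4.5 [3.7 3.6 5. ] [ 0.6087 -0.163   0.1074] t 13.88
```

Emit:
{"fn": "carry_out", "kwargs": {
  "deltas": [
    [0,-0.2,0,0,0,0,0],
    [0,-0.2,0,0,0,0,0],
    [0,0,0,0,0,0,0],
    [0,0,0,0,0,0,0],
    [0,0,0,0,0,0,0],
    [0,0,0,0,0,0,0],
    [0,0,0,0,0,0,0],
    [0,0,0,0,0,0,0]
  ]
}}

```text
time: 14.55
tool_pos: [0.6086, -0.1634, 0.1073]
tool_rot: [3.135, 0.003, 2.91]
contact_force: [7.7, 15.5, 6.8]
opening: 0.0177
grip_force: 20.0
```

Run:
```python
from h import *
rel((.5655,-.151))
```

```text
r 0.0449 theta -0.048 Frad 3.1 Ftan ccw 17.1 [ 7.7 15.5  6.8] [ 0.6086 -0.1634  0.1073] t 14.55
```

The stop is confirmed: 17 N tangential with under 0.5 mm of motion, at TCP (0.6087, -0.163) unloaded. Now I'll back off in quarter turns.

Run:
```python
from h import *
for k in range(4): arc(k*np.pi/2,(k+1)*np.pi/2)
```

```text
0.0 -> 1.571 [[0.09, 0.88], [0.26, 0.84], [0.42, 0.78], [0.56, 0.68], [0.68, 0.56], [0.78, 0.42], [0.84, 0.26], [0.88, 0.09]]
1.571 -> 3.142 [[0.88, -0.09], [0.84, -0.26], [0.78, -0.42], [0.68, -0.56], [0.56, -0.68], [0.42, -0.78], [0.26, -0.84], [0.09, -0.88]]
3.142 -> 4.712 [[-0.09, -0.88], [-0.26, -0.84], [-0.42, -0.78], [-0.56, -0.68], [-0.68, -0.56], [-0.78, -0.42], [-0.84, -0.26], [-0.88, -0.09]]
4.712 -> 6.283 [[-0.88, 0.09], [-0.84, 0.26], [-0.78, 0.42], [-0.68, 0.56], [-0.56, 0.68], [-0.42, 0.78], [-0.26, 0.84], [-0.09, 0.88]]
```

Emit:
{"fn": "carry_out", "kwargs": {
  "deltas": [
    [0,0.35,0,0,0,0,0],
    [0,0,0,0,0,0,0],
    [0,0,0,0,0,0,0],
    [0,0,0,0,0,0,0],
    [0,0,0,0,0,0,0],
    [0,0,0,0,0,0,0],
    [0,0,0,0,0,0,0],
    [0,0,0,0,0,0,0]
  ],
  "force": 35
}}

```text
time: 15.22
tool_pos: [0.6087, -0.1631, 0.1074]
tool_rot: [3.139, 0.003, 2.909]
contact_force: [5.8, 6.3, 6.0]
opening: 0.0171
grip_force: 35.0
```

Emit:
{"fn": "carry_out", "kwargs": {
  "deltas": [
    [0.09,0.88,0,0,0,0,0],
    [0.26,0.84,0,0,0,0,0],
    [0.42,0.78,0,0,0,0,0],
    [0.56,0.68,0,0,0,0,0],
    [0.68,0.56,0,0,0,0,0],
    [0.78,0.42,0,0,0,0,0],
    [0.84,0.26,0,0,0,0,0],
    [0.88,0.09,0,0,0,0,0]
  ]
}}

```text
time: 15.88
tool_pos: [0.5747, -0.109, 0.1073]
tool_rot: [3.14, 0.002, 2.909]
contact_force: [3.5, 1.9, 5.3]
opening: 0.0172
grip_force: 35.0
```

Run:
```python
from h import *
rel((.565,-.1528))
```

```text
r 0.0449 theta 1.585 Frad 2.6 Ftan ccw -3.0 [3.5 1.9 5.3] [ 0.5747 -0.109   0.1073] t 15.88
```

Emit:
{"fn": "carry_out", "kwargs": {
  "deltas": [
    [0.88,-0.09,0,0,0,0,0],
    [0.84,-0.26,0,0,0,0,0],
    [0.78,-0.42,0,0,0,0,0],
    [0.68,-0.56,0,0,0,0,0],
    [0.56,-0.68,0,0,0,0,0],
    [0.42,-0.78,0,0,0,0,0],
    [0.26,-0.84,0,0,0,0,0],
    [0.09,-0.88,0,0,0,0,0]
  ]
}}

```text
time: 16.55
tool_pos: [0.5206, -0.1442, 0.1073]
tool_rot: [3.141, 0.003, 2.909]
contact_force: [8.1, 1.2, 4.1]
opening: 0.0174
grip_force: 35.0
```

Emit:
{"fn": "carry_out", "kwargs": {
  "deltas": [
    [-0.09,-0.88,0,0,0,0,0],
    [-0.26,-0.84,0,0,0,0,0],
    [-0.42,-0.78,0,0,0,0,0],
    [-0.56,-0.68,0,0,0,0,0],
    [-0.68,-0.56,0,0,0,0,0],
    [-0.78,-0.42,0,0,0,0,0],
    [-0.84,-0.26,0,0,0,0,0],
    [-0.88,-0.09,0,0,0,0,0]
  ]
}}

```text
time: 17.22
tool_pos: [0.5532, -0.1966, 0.1072]
tool_rot: [3.138, -0.001, 2.909]
contact_force: [0.9, 9.0, 12.1]
opening: 0.0178
grip_force: 35.0
```

Run:
```python
from h import *
rel((.565,-.1528))
```

```text
r 0.0454 theta -1.601 Frad -9.0 Ftan ccw -1.5 [ 0.9  9.  12.1] [ 0.5532 -0.1966  0.1072] t 17.22
```

Tracking is fine and forces are low. Now the quarter that completes turn one, then turn two.

Emit:
{"fn": "carry_out", "kwargs": {
  "deltas": [
    [-0.88,0.09,0,0,0,0,0],
    [-0.84,0.26,0,0,0,0,0],
    [-0.78,0.42,0,0,0,0,0],
    [-0.68,0.56,0,0,0,0,0],
    [-0.56,0.68,0,0,0,0,0],
    [-0.42,0.78,0,0,0,0,0],
    [-0.26,0.84,0,0,0,0,0],
    [-0.09,0.88,0,0,0,0,0]
  ]
}}

```text
time: 17.88
tool_pos: [0.6081, -0.1657, 0.1073]
tool_rot: [-3.14, 0.002, 2.908]
contact_force: [2.1, -3.6, 6.1]
opening: 0.0173
grip_force: 35.0
```

Run:
```python
from h import *
rel((.565,-.1528))
```

```text
r 0.045 theta -0.059 Frad 3.1 Ftan ccw -2.8 [ 2.1 -3.6  6.1] [ 0.6081 -0.1657  0.1073] t 17.88
```

Emit:
{"fn": "carry_out", "kwargs": {
  "deltas": [
    [0.09,0.88,0,0,0,0,0],
    [0.26,0.84,0,0,0,0,0],
    [0.42,0.78,0,0,0,0,0],
    [0.56,0.68,0,0,0,0,0],
    [0.68,0.56,0,0,0,0,0],
    [0.78,0.42,0,0,0,0,0],
    [0.84,0.26,0,0,0,0,0],
    [0.88,0.09,0,0,0,0,0]
  ]
}}

```text
time: 18.55
tool_pos: [0.5747, -0.1091, 0.1073]
tool_rot: [3.14, 0.002, 2.909]
contact_force: [3.0, 3.4, 6.9]
opening: 0.0175
grip_force: 35.0
```

Emit:
{"fn": "carry_out", "kwargs": {
  "deltas": [
    [0.88,-0.09,0,0,0,0,0],
    [0.84,-0.26,0,0,0,0,0],
    [0.78,-0.42,0,0,0,0,0],
    [0.68,-0.56,0,0,0,0,0],
    [0.56,-0.68,0,0,0,0,0],
    [0.42,-0.78,0,0,0,0,0],
    [0.26,-0.84,0,0,0,0,0],
    [0.09,-0.88,0,0,0,0,0]
  ]
}}

```text
time: 19.22
tool_pos: [0.5205, -0.1443, 0.1073]
tool_rot: [3.141, 0.003, 2.909]
contact_force: [7.7, 1.2, 3.7]
opening: 0.0173
grip_force: 35.0
```

Run:
```python
from h import *
rel((.565,-.1528))
```

```text
r 0.0453 theta 3.185 Frad -7.4 Ftan ccw -2.6 [7.7 1.2 3.7] [ 0.5205 -0.1443  0.1073] t 19.22
```

Emit:
{"fn": "carry_out", "kwargs": {
  "deltas": [
    [-0.09,-0.88,0,0,0,0,0],
    [-0.26,-0.84,0,0,0,0,0],
    [-0.42,-0.78,0,0,0,0,0],
    [-0.56,-0.68,0,0,0,0,0],
    [-0.68,-0.56,0,0,0,0,0],
    [-0.78,-0.42,0,0,0,0,0],
    [-0.84,-0.26,0,0,0,0,0],
    [-0.88,-0.09,0,0,0,0,0]
  ]
}}

```text
time: 19.88
tool_pos: [0.5532, -0.1966, 0.1072]
tool_rot: [3.138, -0.001, 2.909]
contact_force: [0.1, 9.6, 12.1]
opening: 0.0169
grip_force: 35.0
```

Emit:
{"fn": "carry_out", "kwargs": {
  "deltas": [
    [-0.88,0.09,0,0,0,0,0],
    [-0.84,0.26,0,0,0,0,0],
    [-0.78,0.42,0,0,0,0,0],
    [-0.68,0.56,0,0,0,0,0],
    [-0.56,0.68,0,0,0,0,0],
    [-0.42,0.78,0,0,0,0,0],
    [-0.26,0.84,0,0,0,0,0],
    [-0.09,0.88,0,0,0,0,0]
  ]
}}

```text
time: 20.55
tool_pos: [0.6081, -0.1658, 0.1073]
tool_rot: [-3.14, 0.002, 2.908]
contact_force: [0.9, -3.4, 5.9]
opening: 0.0176
grip_force: 35.0
```

Emit:
{"fn": "carry_out", "kwargs": {
  "deltas": [
    [0,0,0,0,0,0,0],
    [0,0,0,0,0,0,0],
    [0,0,0,0,0,0,0],
    [0,0,0,0,0,0,0],
    [0,0,0,0,0,0,0],
    [0,0,0,0,0,0,0],
    [0,0,0,0,0,0,0],
    [0,0,0,0,0,0,0]
  ]
}}

```text
time: 21.22
tool_pos: [0.6083, -0.1648, 0.1073]
tool_rot: [3.141, 0.002, 2.909]
contact_force: [4.1, 0.7, 5.8]
opening: 0.017
grip_force: 35.0
```

Run:
```python
from h import *
rel((.565,-.1528)); delta([.6087,-.1630,.1073])
```

```text
r 0.0449 theta -0.038 Frad 3.7 Ftan ccw 1.8 [4.1 0.7 5.8] [ 0.6083 -0.1648  0.1073] t 21.22
TCP [ 0.6083 -0.1648  0.1073] [3.1412e+00 2.2000e-03 2.9088e+00] t 21.22 F [4.1 0.7 5.8] open 0.017 35.00104721517573
shift cm [-0.    0.18  0.  ] turn z 0
```

Emit:
{"fn": "carry_out", "kwargs": {
  "deltas": [
    [0,0.1,0,0,0,0,0],
    [0,0.1,0,0,0,0,0],
    [0,0,0,0,0,0,0],
    [0,0,0,0,0,0,0],
    [0,0,0,0,0,0,0],
    [0,0,0,0,0,0,0],
    [0,0,0,0,0,0,0],
    [0,0,0,0,0,0,0]
  ]
}}

```text
time: 21.88
tool_pos: [0.6086, -0.1635, 0.1073]
tool_rot: [-3.141, 0.002, 2.909]
contact_force: [2.9, -1.6, 5.6]
opening: 0.0174
grip_force: 35.0
```

Run:
```python
from h import *
rel((.565,-.1528)); delta([.6087,-.1630,.1073])
for n in('top','scene'):
    c=snap(n,n+'5')
t=load('top5');s=load('scene5')
cv2.imwrite('pics/f.png',np.vstack([t['image'][110:350,80:560],s['image'][120:390,100:580]]))
```

```text
r 0.0449 theta -0.008 Frad 3.2 Ftan ccw -0.9 [ 2.9 -1.6  5.6] [ 0.6086 -0.1635  0.1073] t 21.88
TCP [ 0.6086 -0.1635  0.1073] [-3.1410e+00  2.4000e-03  2.9087e+00] t 21.88 F [ 2.9 -1.6  5.6] open 0.0174 35.00105162277066
shift cm [0.   0.05 0.  ] turn z 0
```

View pics/f.png

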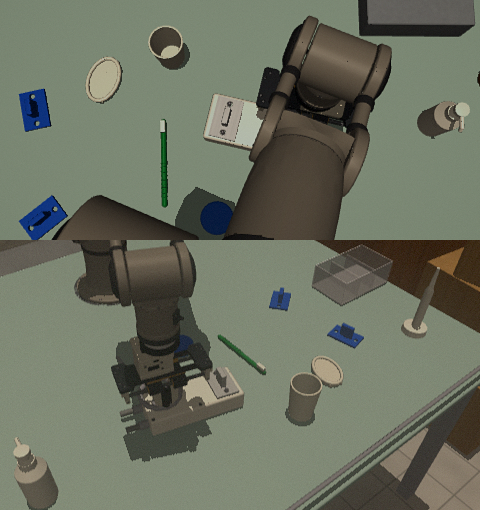

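The cover is still seated at (226,117) in the top half, the toiletries haven't moved, and the gripper is on the handle. One last 0.5 mm nudge, then I'll hand in.

Emit:
{"fn": "carry_out", "kwargs": {
  "deltas": [
    [0,0.06,0,0,0,0,0],
    [0,0,0,0,0,0,0],
    [0,0,0,0,0,0,0],
    [0,0,0,0,0,0,0],
    [0,0,0,0,0,0,0],
    [0,0,0,0,0,0,0],
    [0,0,0,0,0,0,0],
    [0,0,0,0,0,0,0]
  ]
}}

```text
time: 22.65
tool_pos: [0.6087, -0.163, 0.1073]
tool_rot: [-3.141, 0.002, 2.909]
contact_force: [4.5, -2.0, 5.7]
opening: 0.0171
grip_force: 35.0
```

Run:
```python
from h import *
rel((.565,-.1528)); print(robot.hand_in())
```

```text
r 0.0449 theta 0.003 Frad 4.9 Ftan ccw -0.9 [ 4.5 -2.   5.7] [ 0.6087 -0.163   0.1073] t 22.65
the job is handed in; nothing more can be done
None
```

I handed the job in at 22.7 s: the cover lies flush on the pins and is released, and the wheel was closed to its stop, then backed off two full turns (to about 0.01 rad by the arm's position), with the handle still gripped and the toiletries I could see in the last pictures unmoved; the hand-in gave no verdict.

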